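Fit a chain sprocket onto a gearmotor's studded drive flange

TASK

Take the chain sprocket out of the blue bin and fit it on the gearmotor: thread it over the upright shaft end, boss upwards, turn it until all six holes find the studs, and slide it down fully home, flat on the drive flange. Use only light hand pressure: forcing it on misaligned studs, or letting it drop on them, bruises the threads. Leave it there let go, and leave the other parts lying about as they are.

Things in the scene. Friction and masses are not known exactly. Their poses are not given: they have to be found in the camera images.
- sprocket: The steel chain sprocket, about 0.8 kg, lying flat in the bin with its boss up: toothed plate 8 mm thick, 135 mm across the teeth, with six 10 mm holes through it, centres 46 mm from the axis, every 60 degrees, one of them on its +x axis. Origin on the axis at the plate's underside, z up through the boss.
- boss (a point): Centre of the top of the sprocket's boss, 38 mm above the sprocket's origin. The boss is the round collar to grip it by: 36 mm across, standing 30 mm above the plate, with a 22 mm bore right through boss and plate.
- gearmotor: A worm gearmotor fixed on the bench, its output shaft pointing straight up; aluminium gear case 118 by 145 mm with the motor lying along +x of this frame (to 230 mm out, up to 140 mm high). Origin on the bench under the shaft's axis, z up. More than 40 N from the sprocket on its stud tips or shaft end bruises them; 100 N is too much anywhere.
- seat (a point): Centre of the top face of the drive flange, the 116 mm steel disc on the gear case: on the shaft's axis, 130 mm above the bench, z up. Its axes follow the gearmotor, NOT the studs: the flange stopped at an angle of its own that no pose tells (see or feel it), and the worm gear holds it there. A sprocket fully home has its origin here.
- shaft_tip (a point): Top of the shaft end in the middle of the flange: 20 mm thick, 33 mm tall, last 3 mm tapering to 17 mm. Around it stand six threaded studs, 46 mm from the axis, 60 degrees apart, 8 mm thick, 20 mm tall, last 1.5 mm tapering to 5 mm; they end 13 mm below this point. Home, they stand 12 mm above the sprocket's plate.
- bin: The blue plastic parts bin that the sprocket lies in, fixed on the bench: 210 mm (x) by 180 mm (y), walls 4 mm, back and sides 75 mm high, front (-x) 32 mm high, floor 4 mm thick. Origin at the centre of its underside.
- pillow_block: Bystander: a green cast pillow-block bearing, 115 mm long (y), 65 mm high, loose on the bench. Origin under its middle.
- solenoid: Bystander: a black solenoid coil with a brass stub, about 36 by 70 mm, 42 mm high, loose on the bench. Origin under its middle.
- wrench: Bystander: a steel wrench 150 mm long lying loose on the bench along its x axis. Origin under its middle.

How it is judged:
On the way, in this order (a step that is already met when the one before it is completed fails the run):
1. the sprocket is lifted clear out of the bin (z of sprocket in the frame of bin above 0.085 m), for 0.1 s.
2. the sprocket is threaded on the shaft end, at or below the stud tips (horizontal distance between sprocket and seat below 0.003 m and z of sprocket in the frame of seat below 0.0225 m), for 0.1 s.
At the end, for the whole second after the job is handed in: The sprocket sits on all six studs flat on the drive flange: its underside within 2 mm of the flange face, its axis within 3 mm of the shaft's and within 0.03 rad of upright, at rest and let go (horizontal distance between sprocket and seat below 0.003 m and z of sprocket in the frame of seat below 0.002 m and angle between the z axis of sprocket and the z axis of seat, either way round below 0.03 rad and linear speed of sprocket below 0.02 m/s and contact force between the fingers and sprocket below 0.1 N); the robot touches nothing.
It fails at once if the sprocket is forced or dropped on the shaft end or the stud tips (over 40 N while it is more than 15 mm above the flange) (contact force between sprocket and gearmotor above 40 N and z of sprocket in the frame of seat above 0.015 m).
It fails at once if the sprocket is slammed or pressed on the gearmotor with more than 100 N (contact force between sprocket and gearmotor above 100 N).
It fails at once if a bystander is moved more than 30 mm (distance of any of pillow_block, solenoid, wrench from where it was at the start of the episode above 0.03 m).
It also fails if it takes over 69 s, if anything falls off the work surface, if the arm or the gripper's body presses on something with over 40 N, if the wrist force passes 120 N, or if a joint passes its speed limit or range.

ROBOT

A 7-joint arm with a two-finger parallel gripper is mounted at the origin on the work surface. World frame = base frame: x ahead of the robot, y to its left, z up, the work surface at z = 0. Lengths are in m, angles in rad, forces in N, time in s.
With the tool pointing down it reaches from about 0.425 to 0.925 m from the base axis. Payload 6.8 kg.
Tool frame: the origin (TCP) lies midway between the tips of the shut fingers; the grasp point (between the pads) lies r.pinch_z behind it (r.pinch_z is the distance from the TCP to the grasp point, in m); z points along the fingers, y is the line along which they close (so a half turn about z gives the same grasp; the last joint's range is limited). The gripper opens to 88 mm and grips with 3 to 60 N. Pads are 20 mm wide; open, the fingers measure 115 mm over their backs; the gripper's body (75 mm by 178 mm) begins 61 mm behind the grasp point.
Start: joints at [1.041, 0.477, 0.022, 1.555, -0.011, 1.109, -0.083], TCP at [0.276, -0.616, 0.223] pointing down, gripper open.
Joint ranges: [-2.96, 2.96], [-0.34, 2.1], [-1.41, 1.46], [0.24, 2.44], [-1.37, 4.51], [0.17, 1.92], [-2.96, 2.96]. Speed limits (rad/s): [2.39, 2.39, 3.14, 3.14, 3.14, 3.14, 3.14].

INTERFACE

Orientations are given as [roll, pitch, yaw] about the fixed x, y, z axes, in that order (R = Rz(yaw) Ry(pitch) Rx(roll)).
In Python, from workcell import r gives the robot as it stands. Calls block until the motion is done:
- r.movep(position, orientation): joint-space move of the TCP to a pose.
- r.movel(position, rot=None, rate=0.15, force_limit=None): straight line of the TCP; rot=None keeps the orientation; rate is the mean speed in m/s. With force_limit (N) it stops when the force on the tool has changed by that much, and returns True; else False.
- r.move_j(angles): joint-space move.
- r.command_gripper(opening, force=None): opening from 0.0 (shut) to 1.0 (fully open); force is the grip in N (None keeps the last); returns when the fingers have stopped.
- r.pause(seconds).
- r.solve_ik(position, orientation): joint angles nearest the present ones, or None.
- r.read_state(): the state.
- r.grab_frame(name): name is "scene" or "top" or "wrist"; returns a dict with "image" (420x560x3 uint8, red, green, blue), "depth" (420x560 float32, m along the optical axis (not along the pixel's ray), 0 where there is no reading), "fx", "fy", "cx", "cy" (pixels), "R" (3x3) and "t" (3): a world point X has camera coordinates R X + t. Camera axes: x right, y down, z forward; pixel columns grow to the right and rows downward; lengths in m; the calibration is good to about 2 mm. A picture is of the moment at which its call begins.
A pose or a line that the arm cannot do raises r.IKError and nothing moves.
- r.hand_in(): hands the job in; it is judged then, once.
The state is a dict: "t": time; "q": joint angles; "qvel": joint speeds; "effort": joint torques, N m; "tcp_pos": TCP position; "tool_rot": TCP orientation; "contact_force": force on the tool from outside, world axes, zero at the start; "ft_torque": the same for the moment, N m; "grip_width": opening from 0.0 (shut) to 1.0 (fully open); "grasp_force": force on a finger pad.
Only numpy, scipy, OpenCV 4.12 (cv2) and the standard library are available. Lean on these libraries where they do the work, as an engineer would, in place of code of your own. Each camera call takes 0.05 s, during which the arm holds its last target. There are 200 camera calls.

## Working session

There is one attempt and no reset: what is moved stays moved. The work goes in short steps, each a Python script; the robot and the scene stay as the last script left them, time stands still between calls to the robot, and variables do not carry over. Pictures are saved under pics/ and viewed, at most 10 in all, crops included, and the job is handed in when it is done.

```bash
mkdir -p pics
python3 - <<'E'
from workcell import r
import cv2,numpy as np
for n in("top","scene"):
    f=r.grab_frame(n); cv2.imwrite(f"pics/{n}0.png",f["image"][:,:,::-1]); np.savez(f"{n}0.npz",**f)
    print(n,f["fx"],f["cx"],f["cy"],f["R"].round(3).tolist(),f["t"].round(3).tolist())
s=r.read_state();print(s["t"],s["tcp_pos"],s["tool_rot"],r.pinch_z)
E
```

```text
top 380.24276261171394 285.61350218711596 209.56270271186963 [[0.02, -0.999, 0.037], [-0.984, -0.026, -0.177], [0.178, -0.033, -0.984]] [-0.026, 0.571, 0.795]
scene 426.4358104749416 283.4737713910376 209.34539984225844 [[0.032, 0.999, 0.008], [0.77, -0.02, -0.638], [-0.637, 0.027, -0.77]] [-0.035, -0.352, 1.36]
0.1 [ 0.27611411 -0.61538635  0.22183629] [-3.14005770e+00  1.33511834e-04  4.21803445e-01] 0.0187
```

View pics/top0.png

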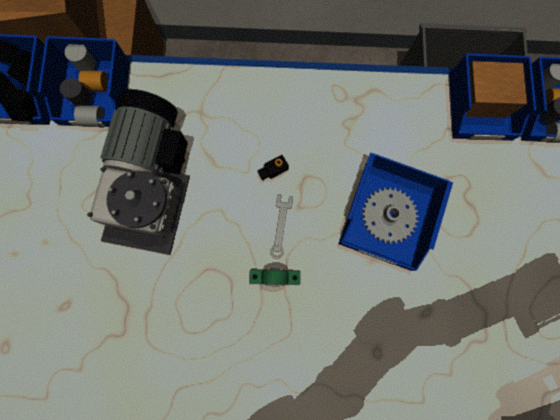

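View pics/scene0.png

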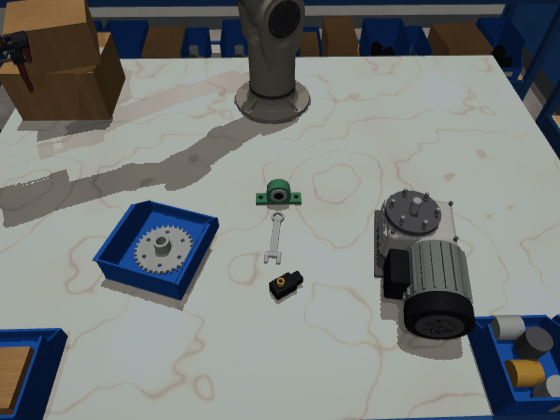

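```bash
cat > h.py <<'E'
import numpy as np,cv2
from workcell import r
def ray(f,px,z):
    px=np.atleast_2d(px).astype(float)
    d=np.c_[(px[:,0]-f["cx"])/f["fx"],(px[:,1]-f["cy"])/f["fy"],np.ones(len(px))]@f["R"]
    c=-f["R"].T@f["t"]
    return c+d*((z-c[2])/d[:,2])[:,None]
def proj(f,X):
    X=np.atleast_2d(X)@f["R"].T+f["t"]; return np.c_[X[:,0]/X[:,2]*f["fx"]+f["cx"],X[:,1]/X[:,2]*f["fy"]+f["cy"]]
def save(f,n): cv2.imwrite(f"pics/{n}.png",f["image"][:,:,::-1]); np.savez(f"{n}.npz",**f)
E
python3 - <<'E'
from h import *
t=np.load("top0.npz");s=np.load("scene0.npz")
print("boss",ray(t,(394,213),.042),ray(s,(162,241),.042))
print("shaft",ray(t,(129.5,195.5),.163),ray(s,(414,201),.163))
print("bin corners top",ray(t,[(371,154),(452,182),(417,270),(340,243)],.075))
print("wrench",ray(t,[(284,196),(276,256)],0)[:,:2])
b=ray(t,(394,213),.042)[0];g=ray(t,(129.5,195.5),.163)[0]
for p in(b,g):
  for y in np.arange(-3,3.2,.5):
    q=r.solve_ik([p[0],p[1],.3],[np.pi,0,y]); q2=r.solve_ik([p[0],p[1],.3],[np.pi,0,y])
    print(round(y,2),None if q is None else np.round(q,2))
E
```

```text
boss [[ 0.57225715 -0.25908816  0.042     ]] [[ 0.57673188 -0.25516802  0.042     ]]
shaft [[0.57100826 0.29014182 0.163     ]] [[0.57651687 0.28321078 0.163     ]]
bin corners top [[ 0.6991736  -0.2003618   0.075     ]
 [ 0.63994452 -0.38115702  0.075     ]
 [ 0.44442028 -0.29402365  0.075     ]
 [ 0.49806722 -0.12945349  0.075     ]]
wrench [[ 0.61382396 -0.00961701]
 [ 0.47163382  0.00590885]]
-3.0 [ 0.81  0.42 -0.66  1.54  0.26  1.27  1.82]
-2.5 [ 1.1   0.6  -1.18  1.53  0.56  1.39  2.1 ]
-2.0 [-0.47  0.64  1.28  1.63 -0.63  1.35 -2.67]
-1.5 [ 0.16  0.34  0.22  1.59 -0.08  1.22 -2.68]
-1.0 [ 0.24  0.34  0.12  1.59 -0.04  1.22 -2.21]
-0.5 [ 0.3   0.34  0.03  1.58 -0.01  1.22 -1.74]
0.0 [ 0.37  0.34 -0.06  1.58  0.02  1.22 -1.26]
0.5 [ 0.42  0.35 -0.12  1.57  0.04  1.23 -0.78]
1.0 [ 0.5   0.35 -0.23  1.57  0.08  1.23 -0.31]
1.5 [ 0.57  0.36 -0.33  1.56  0.12  1.24  0.15]
2.0 [ 0.65  0.38 -0.43  1.56  0.16  1.25  0.62]
2.5 [ 0.71  0.39 -0.52  1.55  0.2   1.25  1.09]
3.0 [ 0.77  0.41 -0.61  1.55  0.24  1.27  1.56]
-3.0 [ 0.15  0.58 -1.09  1.5   0.52  1.38  0.74]
-2.5 [ 0.19  0.62 -1.18  1.5   0.58  1.41  1.2 ]
-2.0 [ 0.19  0.62 -1.18  1.5   0.58  1.41  1.7 ]
-1.5 [ 0.19  0.62 -1.18  1.5   0.58  1.41  2.2 ]
-1.0 [-1.35  0.67  1.28  1.6  -0.65  1.37 -2.56]
-0.5 [-0.01  0.47 -0.8   1.51  0.34  1.31 -2.91]
0.0 [ 0.    0.48 -0.82  1.51  0.36  1.31 -2.42]
0.5 [ 0.08  0.52 -0.95  1.5   0.43  1.34 -1.98]
1.0 [ 0.1   0.54 -0.99  1.5   0.45  1.35 -1.5 ]
1.5 [ 0.12  0.55 -1.02  1.5   0.47  1.36 -1.01]
2.0 [ 0.13  0.56 -1.05  1.5   0.49  1.37 -0.52]
2.5 [ 0.14  0.57 -1.07  1.5   0.5   1.37 -0.03]
3.0 [ 0.15  0.58 -1.09  1.5   0.51  1.38  0.46]
```

Run:
```python
from h import *
f=r.grab_frame("wrist"); s=r.read_state(); print(f["fx"],-f["R"].T@f["t"]-s["tcp_pos"],f["R"].round(2).tolist())
from scipy.spatial.transform import Rotation as Ro
Rt=Ro.from_euler("xyz",s["tool_rot"]).as_matrix(); c=-f["R"].T@f["t"]; o=Rt.T@(c-s["tcp_pos"]);ax=Rt.T@f["R"][2]; print("cam in tool",o,ax)
rot=[np.pi,0,1.5]; R2=Ro.from_euler("xyz",rot).as_matrix()
# put the optical axis on the shaft at 0.25 m from camera
g=np.array([.573,.288,.15]); d=.26
p=g-R2@(o+ax*d); print("goal",p)
r.movep(p,rot); f=r.grab_frame("wrist"); save(f,"w1"); print(r.read_state()["t"])
```

```text
314.6238267096369 [0.06647724 0.02944756 0.16185065] [[0.41, -0.91, -0.0], [-0.88, -0.4, 0.27], [-0.24, -0.11, -0.96]]
cam in tool [ 7.26890832e-02  1.39345547e-04 -1.61858872e-01] [-0.26523497 -0.00107719  0.9641832 ]
goal [0.57287666 0.28427139 0.23882876]
3.5083
```

View pics/w1.png

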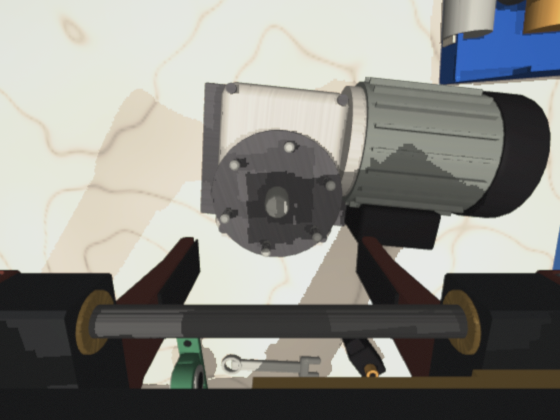

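The wrist view shows the flange with stud tips near (234,164), (290,147), (331,185), (317,237), (265,251), (225,218) and the shaft end near (281,203).

Run:
```python
from h import *
f=np.load("w1.npz");im=f["image"];g=cv2.cvtColor(im,cv2.COLOR_RGB2GRAY)
px=[]
for u,v in[(234,164),(290,147),(331,185),(317,237),(265,251),(225,218)]:
    w=g[v-7:v+8,u-7:u+8].astype(float); m=w>(w.max()+np.median(w))/2
    n,l,st,ce=cv2.connectedComponentsWithStats(m.astype(np.uint8)); 
    k=1+np.argmin(np.hypot(*(ce[1:]-7).T)); px.append((u-7+ce[k][0],v-7+ce[k][1]))
print(np.round(px,1).tolist())
P=ray(f,px,.150)[:,:2]; c=P.mean(0); d=P-c
print(P.round(4).tolist(),"c",c,"r",np.hypot(*d.T),"ang",(np.degrees(np.arctan2(d[:,1],d[:,0]))%60))
# depth check
for u,v in px+[(281,203)]:
    z=f["depth"][int(round(v)),int(round(u))]; print((f["R"].T@(z*np.array([(u-f["cx"])/f["fx"],(v-f["cy"])/f["fy"],1])-f["t"])).round(3))
cv2.imwrite("pics/w1c.png",cv2.resize(im[130:270,200:350,::-1],None,fx=4,fy=4,interpolation=cv2.INTER_CUBIC))
```

```text
[[233.4, 164.9], [288.5, 146.9], [330.5, 185.3], [320.6, 243.2], [264.2, 256.0], [223.9, 218.7]]
[[0.5412, 0.3243], [0.5858, 0.3352], [0.6179, 0.3021], [0.6081, 0.2524], [0.559, 0.2441], [0.5284, 0.2801]] c [0.5733929  0.28971494] r [0.04725929 0.0471908  0.04619051 0.05094676 0.04780833 0.04604442] ang [12.9998583  14.72727397 15.56187062 12.91870206 12.53264463 11.99121731]
[0.541 0.324 0.149]
[0.586 0.335 0.151]
[0.618 0.302 0.15 ]
[0.614 0.231 0.099]
[0.559 0.244 0.15 ]
[0.528 0.28  0.15 ]
[0.577 0.294 0.163]
```

View pics/w1c.png

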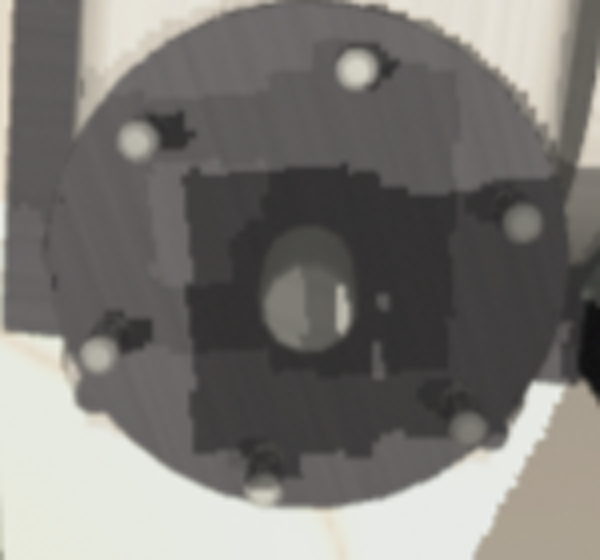

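The crop shows six tips clearly: crop (358,69), (137,140), (523,222), (99,355), (468,428), (263,488); shaft end face centre ~(306,307). Now fit, then look at the bin.

Run:
```python
from h import *
from scipy.optimize import least_squares
f=np.load("w1.npz")
cr=np.array([(137,140),(358,69),(523,222),(468,428),(263,488),(99,355)]); px=(cr+.5)/4-.5+[200,130]
P=ray(f,px,.150)[:,:2]
def fit(P):
    c=P.mean(0);d=P-c;k=np.arctan2(d[:,1],d[:,0]); a0=np.median(k%(np.pi/3)); n=np.round((k-a0)/(np.pi/3))
    res=lambda p:(p[:2]+.046*np.c_[np.cos(p[2]+n*np.pi/3),np.sin(p[2]+n*np.pi/3)]-P).ravel()
    s=least_squares(res,[*c,a0]); return s.x,res(s.x)
x,e=fit(P);print("studs c",x[:2],"ang",np.degrees(x[2]),"res mm",(e*1e3).round(1))
print("shaft",ray(f,(np.array([306,307])+.5)/4-.5+[200,130],.163))
from scipy.spatial.transform import Rotation as Ro
o=np.array([.0727,0,-.1619]);ax=np.array([-.2652,0,.9642]);rot=[np.pi,0,1.5]
R2=Ro.from_euler("xyz",rot).as_matrix(); p=np.array([.5745,-.257,.02])-R2@(o+ax*.27); print(p)
r.movep(p,rot); g=r.grab_frame("wrist"); save(g,"w2"); print(r.read_state()["t"])
im=g["image"];c0=proj(g,[.5745,-.257,.02])[0];print(c0)
u,v=(c0-[100,90]).astype(int).clip(0); print(u,v); cv2.imwrite("pics/w2c.png",cv2.resize(im[v:v+180,u:u+200,::-1],None,fx=3,fy=3,interpolation=cv2.INTER_CUBIC))
```

```text
studs c [0.57328163 0.29152291] ang 13.726057483683803 res mm [-0.1  0.3 -0.1  0.5  0.2  0.1  0.2 -0.4 -0.  -0.7 -0.2  0.2]
shaft [[0.57291321 0.29118515 0.163     ]]
[ 0.57442247 -0.25809325  0.118434  ]
5.5583
[276.51351055 208.79913784]
176 118
```

View pics/w2c.png

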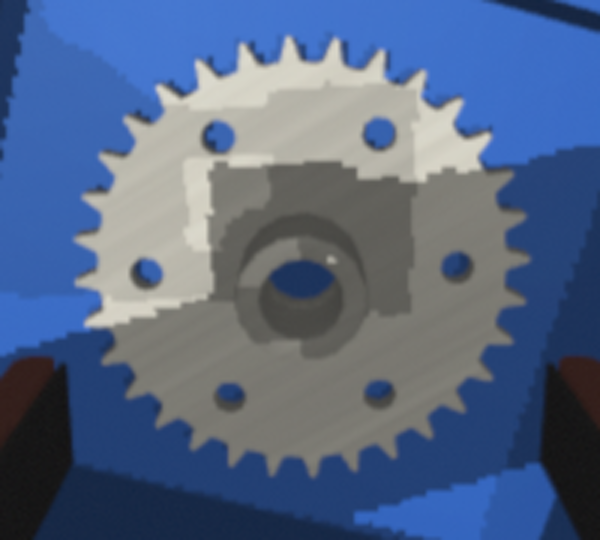

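The crop shows the sprocket whole, six holes at crop (218,136), (380,133), (457,266), (379,393), (230,396), (147,273) and the boss top centred near (302,298).

```bash
cat >> h.py <<'E'
from scipy.optimize import least_squares
def fit(P):
    c=P.mean(0);d=P-c;k=np.arctan2(d[:,1],d[:,0]); a0=k[0]; n=np.round((k-a0)/(np.pi/3))
    res=lambda p:(p[:2]+.046*np.c_[np.cos(p[2]+n*np.pi/3),np.sin(p[2]+n*np.pi/3)]-P).ravel()
    s=least_squares(res,[*c,a0]); return s.x,res(s.x)
E
python3 - <<'E'
from h import *
f=np.load("w2.npz")
cr=np.array([(218,136),(380,133),(457,266),(379,393),(230,396),(147,273)])
px=(cr+.5)/3-.5+[176,118]
x,e=fit(ray(f,px,.012)[:,:2]); print("c",x[:2],"ang",np.degrees(x[2])%60,(e*1e3).round(1))
print("boss",ray(f,(np.array([302,298])+.5)/3-.5+[176,118],.042))
c=x[:2]
r.movep([c[0],c[1],.10],[np.pi,0,1.5])
hit=r.movel([c[0],c[1],.017],rate=.08,force_limit=8); s=r.read_state(); print(hit,s["tcp_pos"])
r.command_gripper(0.25,50); s=r.read_state(); print(s["grip_width"],s["grasp_force"],s["contact_force"],s["t"])
E
```

```text
c [ 0.57420024 -0.25800347] ang 57.27624921427322 [-0.  -0.  -0.1  0.1  0.2 -0.1  0.2 -0.1 -0.1 -0.  -0.2  0.1]
boss [[ 0.57437691 -0.25760354  0.042     ]]
False [ 0.57466634 -0.25804781  0.01757761]
0.39793656990431714 50.00020771287382 [0.42727162 1.25837145 0.38901326] 7.8667
```

Run:
```python
from h import *
s=r.read_state();p=s["tcp_pos"]
r.movel([p[0],p[1],.26],rate=.15)
s=r.read_state();print(s["grip_width"],s["contact_force"],s["t"])
r.movep([.5733,.2915,.26],[np.pi,0,1.5+np.radians(16.45)])
s=r.read_state();print(s["tcp_pos"],s["tool_rot"],s["contact_force"],s["t"])
g=r.grab_frame("wrist"); save(g,"w3")
c0=proj(g,[.5733,.2915,.254])[0];print(c0)
u,v=(c0-[130,120]).astype(int).clip(0); print(u,v); cv2.imwrite("pics/w3c.png",cv2.resize(g["image"][v:v+200,u:u+266,::-1],None,fx=3,fy=3,interpolation=cv2.INTER_CUBIC))
```

```text
0.39906553567891473 [-0.22138991  0.11113086 -6.41633232] 9.6333
[0.57443003 0.28970512 0.25972083] [-3.14154663e+00  1.08037500e-03  1.78421914e+00] [-0.59417847 -0.59348318 -6.85926647] 11.6167
[276.0634041  248.09881003]
146 128
```

View pics/w3c.png

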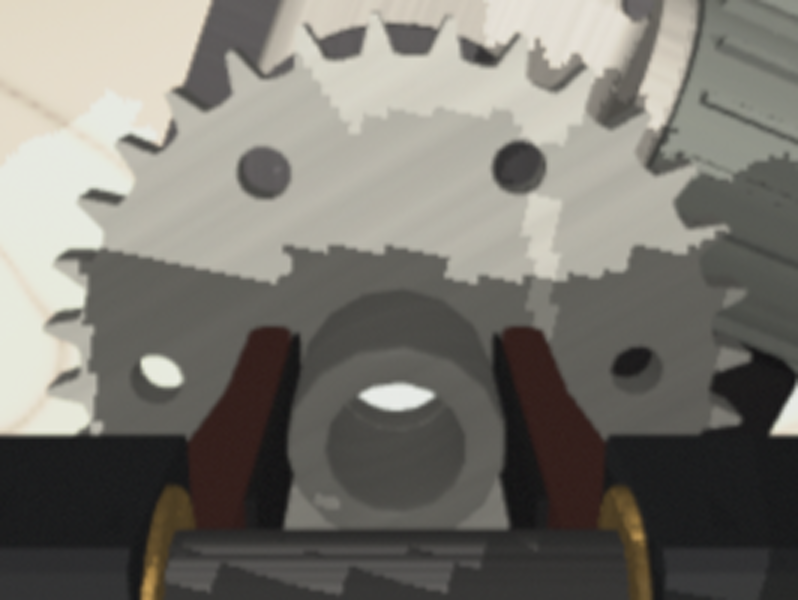

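The crop shows the gripped sprocket level, with four holes visible at crop (264,173), (519,167), (637,369), (158,377).

Run:
```python
from h import *
from scipy.spatial.transform import Rotation as Ro
f=np.load("w3.npz")
px=(np.array([(264,173),(519,167),(637,369),(158,377)])+.5)/3-.5+[146,128]
s=r.read_state();print(s["tcp_pos"],s["tool_rot"])
for z in(.252,.254,.256):
    P=ray(f,px,z)[:,:2];x,e=fit(P); print(z,"c",x[:2],"ang",np.degrees(x[2])%60,(e*1e3).round(1))
    d=np.hypot(*(P[0]-P[1])),np.hypot(*(P[2]-P[3]));print(d)
print(ray(f,(np.array([396,443])+.5)/3-.5+[146,128],.284))
for u,v in px: pass
D=f["depth"]
for u,v in[(300,200),(450,140)]:
    u=u/3+146;v=v/3+128;z=D[int(v),int(u)];print(f["R"].T@(z*np.array([(u-f["cx"])/f["fx"],(v-f["cy"])/f["fy"],1])-f["t"]))
```

```text
[0.57435263 0.28975964 0.259758  ] [-3.14150694e+00  9.01935414e-04  1.78422566e+00]
0.252 c [0.57035073 0.30799855] ang 43.487853683819765 [-16.7  -0.9  15.5   6.7  -5.9  -4.3   7.1  -1.5]
(np.float64(0.046632185080483), np.float64(0.09298543638294546))
0.254 c [0.57021968 0.30861976] ang 43.487828615222924 [-17.   -0.7  15.7   7.   -5.3  -4.4   6.6  -1.9]
(np.float64(0.04608248671958235), np.float64(0.09188932772153217))
0.256 c [0.57008864 0.30924097] ang 43.48779166370534 [-17.3  -0.6  15.9   7.3  -4.7  -4.5   6.1  -2.2]
(np.float64(0.045532788358681575), np.float64(0.09079321906011889))
[[0.5745205 0.2902178 0.284    ]]
[0.55065251 0.3189531  0.25483266]
[0.57481441 0.33530105 0.25408933]
```

```bash
sed -i 's/def fit(P):/def fit(P,c=None):/; s/    c=P.mean(0);d=P-c/    c=P.mean(0) if c is None else np.array(c);d=P-c/' h.py
python3 - <<'E'
from h import *
f=np.load("w3.npz")
px=(np.array([(264,173),(519,167),(637,369),(158,377)])+.5)/3-.5+[146,128]
x,e=fit(ray(f,px,.254)[:,:2],[.5744,.2898]); print("c",x[:2],"ang",np.degrees(x[2])%60,(e*1e3).round(1))
t=r.read_state(); off=x[:2]-t["tcp_pos"][:2]; print("off",off)
goal=np.array([.5732,.2914]); da=np.radians(13.73)-x[2]%(np.pi/3); print("da",np.degrees(da))
yaw=t["tool_rot"][2]+da
cmd=goal-off
rot=[np.pi,0,1.7871+da]
for i in range(2):   # take out the arm's steady error
    r.movel([*cmd,.205],rot,rate=.06); r.pause(.2)
    s=r.read_state(); err=goal-off-s["tcp_pos"][:2]; print(s["tcp_pos"],s["tool_rot"],err); cmd=cmd+err; rot[2]+=yaw-s["tool_rot"][2]
np.savez("cmd.npz",cmd=cmd,rot=rot,goal=goal-off,yaw=yaw); print(cmd,rot,s["contact_force"],s["t"])
E
```

```text
c [0.57485111 0.2892471 ] ang 13.445362337275014 [ 0.1  0.2  0.1  0.1 -0.1  0.  -0.1 -0.3]
off [ 0.00049849 -0.00051254]
da 0.2846376627249644
[0.57286988 0.29205682 0.20540543] [ 3.14095843e+00 -1.77191193e-04  1.79196275e+00] [-0.00016837 -0.00014428]
[0.57253364 0.29175987 0.20498929] [3.14158115e+00 3.61612383e-05 1.78931717e+00] [0.00016787 0.00015267]
[0.57270102 0.29192092] [3.141592653589793, 0, np.float64(1.789174995091373)] [-0.42191444  0.17686767 -6.48365614] 13.3833
```

Run:
```python
from h import *
d=np.load("cmd.npz");c=d["cmd"];rot=list(d["rot"])
hit=r.movel([*c,.167],rot,rate=.03,force_limit=8); s=r.read_state(); print(hit,s["tcp_pos"],s["contact_force"],s["ft_torque"],s["t"])
if not hit:
    hit=r.movel([*c,.158],rot,rate=.015,force_limit=8); s=r.read_state(); print(hit,s["tcp_pos"],s["contact_force"],s["ft_torque"],s["tool_rot"],s["t"])
```

```text
False [0.57278752 0.29202697 0.16725349] [ 0.95844934 -0.51757141 -6.17996436] [-2.21309012e-02 -1.13550067e-01 -9.12526983e-05] 14.8
False [0.57271527 0.29196837 0.15802857] [ 0.68586163 -0.11442675 -6.30211725] [ 0.03839177 -0.12392013 -0.0012641 ] [ 3.14155769e+00 -6.13441802e-05  1.78921604e+00] 15.55
```

The studs have entered the holes with almost no force, so I slide it home.

Run:
```python
from h import *
d=np.load("cmd.npz");c=d["cmd"];rot=list(d["rot"])
hit=r.movel([*c,.141],rot,rate=.015,force_limit=10); s=r.read_state(); print(hit,s["tcp_pos"],s["contact_force"],s["grip_width"],s["t"])
if s["tcp_pos"][2]<.1455:
    r.command_gripper(.50); r.pause(.3); s=r.read_state(); print(s["grip_width"],s["grasp_force"],s["contact_force"])
    r.movel([*c,.26],rot,rate=.08); r.pause(.2); g=r.grab_frame("wrist"); save(g,"w4"); print(r.read_state()["t"],r.read_state()["contact_force"])
```

```text
True [0.57265365 0.29181047 0.14296273] [ 1.17947202 -0.21482882  7.49371279] 0.3999762024769863 16.4917
0.5002845873414988 0.0 [-0.4712081  -0.1971629  -0.41344858]
19.0667 [ 0.29231249  0.38314699 -0.19176761]
```

View pics/w4.png

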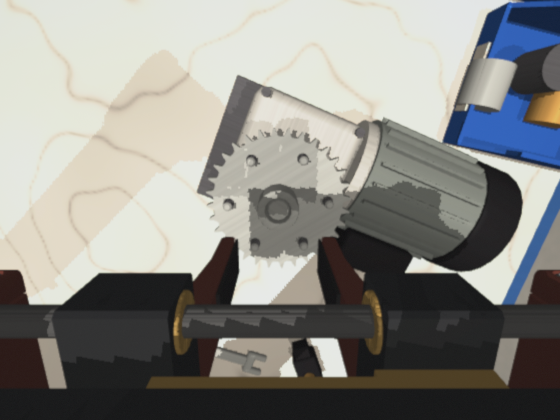

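The picture shows the sprocket around the shaft at (278,208), with all six studs through its plate. I check the plate height from depth, then hand in.

Run:
```python
from h import *
f=np.load("w4.npz")
zs=[]
for u,v in[(277,150),(235,180),(325,175),(232,235),(325,225),(278,245)]:
    z=f["depth"][v,u]; zs.append((f["R"].T@(z*np.array([(u-f["cx"])/f["fx"],(v-f["cy"])/f["fy"],1])-f["t"]))[2])
print(np.round(zs,4))
if abs(np.median(zs)-.138)<.002 and np.ptp(zs)<.004: print(r.hand_in())
```

```text
[0.1385 0.1386 0.1376 0.139  0.138  0.1377]
the job is handed in; nothing more can be done
None
```

The sprocket is on the gearmotor with all six studs through its holes, flat on the drive flange (plate top measured at about 138 mm, as expected) and let go; I handed the job in at about 19 s, but the judge's verdict was not shown.

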